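# Find the hidden catch on a model-railway display plinth and switch its lights on

## Robot

A 6-joint arm with a two-finger parallel gripper is mounted at the origin on the work surface. World frame = base frame: x ahead of the robot, y to its left, z up, the work surface at z = 0. Lengths are in m, angles in rad, forces in N, time in s.
With the tool pointing down it reaches from about 0.3 to 0.775 m from the base axis. Payload 14.6 kg.
Tool frame: the origin (TCP) lies on the centre line of the jaws, within the pads' length; the fingertips stand ctrl.tcp_to_tips ahead of it and the grasp point (between the pads) lies 2 mm behind it (ctrl.tcp_to_tips is the distance from the TCP to the fingertips, in m); z points along the fingers, y is the line along which they close (so a half turn about z gives the same grasp; the last joint's range is limited). The gripper opens to 94 mm and grips with 3 to 60 N. Pads are 16 mm wide; open, the fingers measure 119 mm over their backs; the gripper's body (75 mm by 177 mm) begins 78 mm behind the grasp point.
Start: joints at [-1.404, 0.3, 1.521, -0, 1.321, -0.067], TCP at [0.127, -0.535, 0.222] pointing down, gripper open.
Joint ranges: [-3.03, 3.03], [-0.79, 2.21], [0.23, 2.52], [-1.04, 4.18], [0, 3.07], [-2.55, 2.55]. Speed limits (rad/s): [2.22, 2.22, 2.57, 3.14, 3.14, 3.14].

## Interface

Orientations are given as [roll, pitch, yaw] about the fixed x, y, z axes, in that order (R = Rz(yaw) Ry(pitch) Rx(roll)).
In Python, from station import telemetry, viewer, hand_in, ctrl gives the robot as it stands.
- The arm moves only by the tool step_arm, never from a script. Its argument "plan" is a list of rows, each an object of numbers: "dx", "dy", "dz": the shift along the tool's x, y, z scaled (see below); "rx", "ry", "rz": the turn, a rotation vector about the tool's x, y, z scaled (see below); "claw": the closure, from 0 (fully open) to 1 (shut). In form: [{"dx": .., "dy": .., "dz": .., "rx": .., "ry": .., "rz": .., "claw": ..}, ...]. A call has 1 to 10 rows; each row shifts and turns the commanded pose from where the row before left it, along the tool's axes as they then stand; what a row does not reach is not made up. The controller multiplies each number of a shift by 0.1 m and each number of a turn by 90 degrees. A row lasts 1/10 s, in which the tool goes at most 50 mm and 8.59 degrees, less where a joint would pass 70% of its speed; a pose out of reach is approached as far as the arm can. A call with a number of a shift or a turn outside -1 to 1 is refused whole. A call with a gripper value outside its range is refused whole. The fingers move at their own pace and stop on an object; "grip_force" is the grip in N (left out, the last holds). Time passes only in rows, so rows that do not move let the fingers close. It gives the time, the measured TCP pose, the force, the opening and the grip force at its end, in the units of the state.
- telemetry.get_obs(): the state, without advancing time (a new reading comes with each control period).
- viewer.camera(name): name is "scene" or "top" or "wrist"; returns a dict with "img" (384x512x3 uint8, red, green, blue), "z_map" (384x512 float32, m along the optical axis (not along the pixel's ray), 0 where there is no reading), "fx", "fy", "cx", "cy" (pixels), "R" (3x3) and "t" (3): a world point X has camera coordinates R X + t; the wrist camera has in their place "tool_from_camera" (4x4, takes a point from camera to tool coordinates, whose origin is the TCP and whose axes are the flange's). Camera axes: x right, y down, z forward; pixel columns grow to the right and rows downward; lengths in m; the calibration is good to about 2 mm. The wrist camera is an equidistant fisheye: a pixel r from the principal point sees the ray r / f radians off the axis. A picture is of the moment at which its call begins: read the wrist's pose just before it.
- hand_in(): hands the job in; it is judged then, once.
Trained networks look in a picture, given as the dict that the camera call returned (one of the last four; its "shot" number tells which), for a name from the list of things; names that differ only in an ending like _2 or _b are one class to them, and where a whole thing is asked for, a point or a joint stands for the part that bears it (a point fixed in the world has none). Each returns a list of dicts, best first, with "score" (0 to 1); they miss things now and then, are a little off and sometimes report something else, mostly with a low value. They report only what shows in the picture. A call takes as long as a camera call. They do not tell look-alikes from the thing itself.
- viewer.recognise(target, picture): "rect" ([left, top, right, bottom] in pixels, round what is visible of it).
The state is a dict: "time_s": time; "qpos": joint angles; "joint_vel": joint speeds; "tau": joint torques, N m; "ee_pos": TCP position; "eef_rot": TCP orientation; "force": force on the tool from outside, world axes, zero at the start; "moment": the same for the moment, N m; "grip_width": finger opening in m; "grip_force": force on a finger pad.
Only numpy, scipy, OpenCV 4.12 (cv2) and the standard library are available. Lean on these libraries where they do the work, as an engineer would, in place of code of your own. Each camera call takes 0.05 s, during which the arm holds its last target. There are 200 camera calls.

## Task

Switch on the lights of the locomotive's display plinth with the fingertips: the switch is under the service flap, which is held shut by a concealed catch, a flush button somewhere along the wooden strip let into the plinth in front of the track. Feel along the strip for the square that gives, press it right in so that the flap springs open by itself, then press down the raised end of the green rocker switch under the flap until it has gone fully over. Pinch or lift nothing and leave the models, the tin and the bench things where they stand.

Things in the scene. Friction and masses are not known exactly. Their poses are not given: they have to be found in the camera images.
- plinth: Fixed charcoal display plinth, 290 (x) x 630 (y) x 60 (z) mm; origin: centre of its underside; x away from the robot, y to the robot's left along the plinth, z up. Flat top at z = 60. Track with models along y at x = +67. Nearer the robot, centred on x = -85: wooden strip (y -170 to +50), flat top with a small loose tin, service flap (y +180 to +300).
- strip (a point): Middle of the wooden strip's top; axes as the plinth. Rigid flat panel 90 (x) x 220 mm (y), 1.5 mm below the plinth's top. On its long centre line (x = 0), centre anywhere within 60 mm of here along y, is the catch button: a 48 mm square of slightly darker wood in a 52 mm square hole, dark gap round it, its top 2 mm below the strip's. Where is not reported: feel or look for it.
- catch (a joint): How far the catch button is pressed in, m: 0 out, 0.006 fully in (a spring, 2 N at first and 6 N fully in, pushes it out again). The flap is let go at about 0.004; press it fully in.
- flap (a joint): Angle of the sprung service flap, rad: 0 shut and held by the catch, 2.0 fully open, leaning back away from the robot. Once let go it swings open by itself in about 1.5 s and stays open. 117 mm (y) x 86 mm (x) x 5 mm.
- flap_hinge (a point): Middle of the flap's hinge line on the plinth (x = -42, y = +240, z = 58 mm); axes as the plinth. Shut, the flap lies flush from here towards the robot. Open, it leans back beyond this line, up to 80 mm above the plinth's top and 40 mm behind the line; the bay under it, 90 (x) x 120 mm (y), is then clear but for the switch.
- switch_end (a point): Point on top of the green rocker switch near its raised (+y) end, 20 mm from the pivot, moving with the rocker: press here, straight down. Under the flap until that opens; at the start about 13 mm below the plinth's top. Rocker 28 (x) x 56 mm (y), pivot along x at plinth x = -85, y = +240.
- switch (a joint): Angle of the rocker, rad: near 0 off (the +y end raised), 0.36 fully on (the +y end about 7 mm lower than at the start). Takes about 1 to 3 N at the raised end; stays where it is left.
- loco: Bystander: loose red and black model locomotive on the track, 250 long x 64 x 105 mm high, origin under its middle at rail top.
- coach: Bystander: loose green model coach on the track, 160 long x 56 x 71 mm high, origin under its middle at rail top.
- tin_mid (a point): Bystander: middle of a loose ochre polish tin, 45 mm across x 26 mm high, on the plinth's top between strip and flap.
- oil: Bystander: amber oil bottle, 42 mm across x 115 mm high, on the bench; origin under its base.
- mug: Bystander: blue mug, 76 mm across x 90 mm high, on the bench; origin under its base.
- driver: Bystander: screwdriver lying on the bench; origin under its middle.
- brush: Bystander: brush lying on the bench; origin under its middle.
- loupe: Bystander: black eye loupe, 60 mm across x 42 mm high, on the bench; origin under its base.
Mind the look-alikes: they are no part of the job. What is shaped like the part that bears tin_mid but black or pink is not meant.

How it is judged:
By the outcome, as a careful person would: the job done as asked, in the order asked, and still so for the second after the job is handed in, with the robot touching nothing.
It also fails if it takes over 51 s, if anything falls off the work surface, if the arm or the gripper's body presses on something with over 40 N, if the wrist force passes 120 N, or if a joint passes its speed limit or range.

## Working session

There is one attempt and no reset: what is moved stays moved. The work goes in short steps, Python scripts to look and compute and a tool call to move; the robot and the scene stay as the last step left them, time stands still between calls to the robot, and variables do not carry over. Pictures are saved under pics/ and viewed, at most 10 in all, crops included, and the job is handed in when it is done.

Besides the shell and the picture viewer there is one more tool, called after "Emit:" as name(argument=value, ...) on one line, values as JSON. step_arm: Moves the arm, as the interface text tells. Shifts and turns lie within -1 to 1; 1 stands for 0.1 m of shift or 90 degrees of turn. Its arguments: {"type":"object","properties":{"plan":{"type":"array"},"grip_force":{"type":"number"}},"required":["plan"]}

```bash
mkdir -p pics; cat > h.py <<'E'
import numpy as np,cv2
from station import telemetry,viewer,hand_in,ctrl
def save(c,n,crop=None,s=1):
    im=c["img"][:,:,::-1]
    if crop: l,t,r,b=crop; im=im[t:b,l:r]
    cv2.imwrite("pics/"+n,cv2.resize(im,None,fx=s,fy=s,interpolation=cv2.INTER_CUBIC))
def w(c,u,v,z=None):
    z=c["z_map"][int(v),int(u)] if z is None else z
    p=np.array([(u-c["cx"])/c["fx"]*z,(v-c["cy"])/c["fy"]*z,z])
    return c["R"].T@(p-c["t"])
E
python3 - <<'E'
from h import *
print(telemetry.get_obs(),ctrl.tcp_to_tips)
for n in("top","scene"):
    c=viewer.camera(n);save(c,n+".png",s=1.5)
    for t in["plinth","strip","catch","flap","loco","coach","tin_mid","switch"]:
        for r in viewer.recognise(t,c)[:2]:
            a=r["rect"];print(n,t,round(r["score"],2),np.round(a),w(c,(a[0]+a[2])/2,(a[1]+a[3])/2).round(3))
E
```

```text
{'time_s': 0.0, 'qpos': array([-1.40358303e+00,  3.00489249e-01,  1.52156571e+00,  4.10571279e-05,
        1.32071713e+00, -6.65806027e-02]), 'joint_vel': array([ 7.54646898e-04, -7.89264812e-05,  6.91617344e-04, -7.59172733e-05,
       -1.67878630e-03,  2.15362068e-06]), 'tau': array([ 1.55539987e-03, -5.31806445e+01, -3.52734089e+01,  7.09376112e-02,
        2.44841102e-02, -9.99825852e-05]), 'ee_pos': array([ 0.1273956 , -0.5347947 ,  0.22188287]), 'eef_rot': array([-3.14041848e+00, -1.18149188e-04,  2.33783646e-01]), 'force': array([-0.01917127,  0.17509805, -0.35588175]), 'moment': array([ 0.01060854, -0.04905598,  0.02245575]), 'grip_force': 0.0, 'grip_width': 0.09437180528602114} 0.017
top plinth 0.88 [157. 119. 365. 228.] [0.585 0.006 0.058]
top strip 0.58 [155. 119. 364. 229.] [0.583 0.011 0.059]
top catch 0.65 [286. 192. 304. 206.] [ 0.504 -0.096  0.056]
top catch 0.31 [156. 118. 362. 228.] [0.586 0.012 0.061]
top flap 0.71 [163. 190. 202. 219.] [0.493 0.247 0.062]
top loco 0.6 [235. 130. 326. 161.] [ 0.65  -0.05   0.146]
top loco 0.29 [113. 164. 136. 188.] [0.589 0.436 0.038]
top coach 0.85 [168. 138. 228. 162.] [0.643 0.188 0.138]
top tin_mid 0.75 [231. 237. 245. 254.] [0.367 0.082 0.026]
top tin_mid 0.71 [197. 241. 210. 253.] [0.363 0.187 0.032]
scene plinth 0.91 [153. 183. 352. 251.] [0.685 0.021 0.082]
scene strip 0.92 [153. 184. 353. 257.] [0.673 0.019 0.061]
scene catch 0.57 [228. 190. 239. 193.] [ 0.502 -0.08   0.053]
scene flap 0.78 [305. 189. 339. 200.] [0.488 0.246 0.057]
scene flap 0.33 [368. 181. 377. 209.] [0.386 0.444 0.001]
scene loco 0.57 [282. 195. 335. 222.] [0.677 0.198 0.126]
scene coach 0.56 [282. 199. 334. 224.] [0.677 0.198 0.115]
scene tin_mid 0.57 [255. 176. 268. 182.] [0.344 0.006 0.021]
scene tin_mid 0.55 [277. 179. 286. 184.] [0.363 0.089 0.026]
```

View pics/top.png

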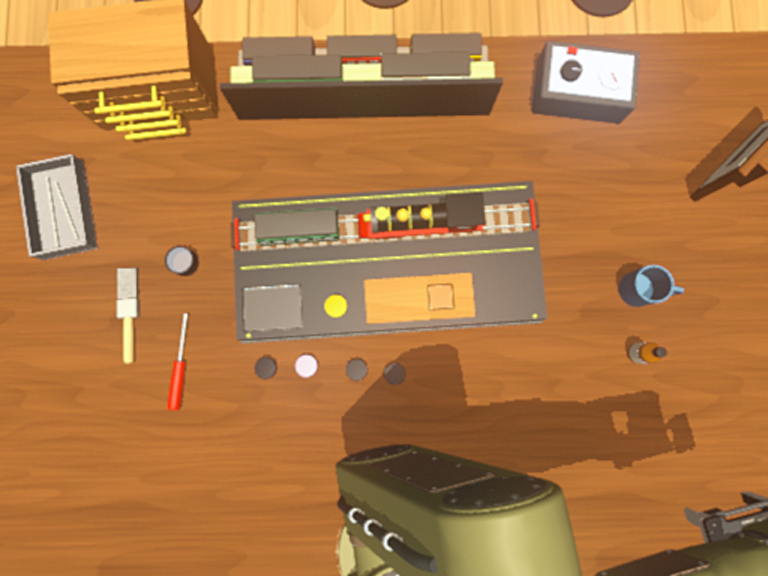

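View pics/scene.png

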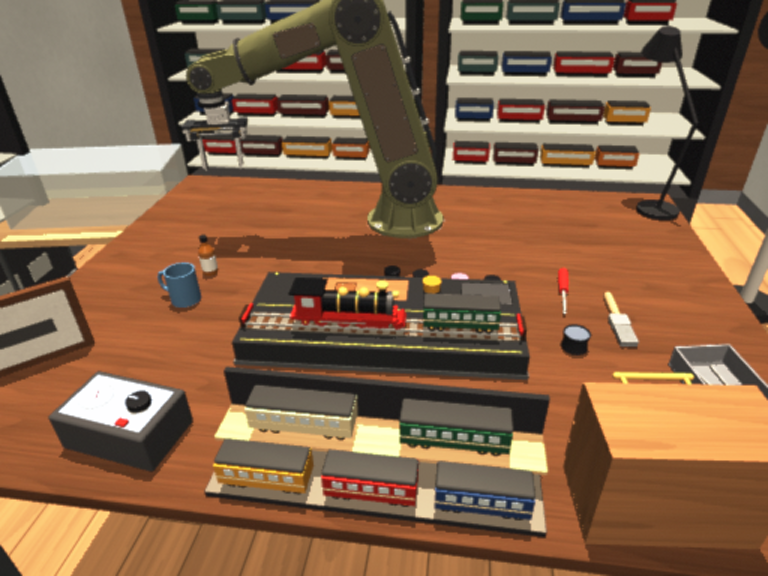

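The top view shows the strip at about (365–473, 275–322) in 1.5x pixels, with the button square at (440, 297). The yellow tin is at (335, 306) and the flap at (272, 308). Next I'll measure these precisely.

```bash
python3 - <<'E'
from h import *
c=viewer.camera("top");im=c["img"]
hsv=cv2.cvtColor(im,cv2.COLOR_RGB2HSV)
m=np.zeros(im.shape[:2],np.uint8);m[175:222,225:325]=1
s=((hsv[...,1]>100)&(hsv[...,2]>110)&(hsv[...,0]<20)&(m>0)).astype(np.uint8)
s=cv2.morphologyEx(s,cv2.MORPH_OPEN,np.ones((3,3)))
cn=max(cv2.findContours(s,0,2)[0],key=cv2.contourArea)
def plane(u,v,z):
    d=c["R"].T@np.array([(u-c["cx"])/c["fx"],(v-c["cy"])/c["fy"],1]);o=-c["R"].T@c["t"]
    return o+d*(z-o[2])/d[2]
P=np.array([plane(*p[0],.0585)[:2] for p in cn],np.float32)
r=cv2.minAreaRect(P);print("strip",r, [np.round(x,3).tolist() for x in cv2.boxPoints(r)])
save(c,"crop.png",(150,170,330,230),4.4)
z=c["z_map"]
print("button",plane(293.3,198,.0565),w(c,293,198), "flap",plane(181.5,205,.06),w(c,181,205))
print("strip z",w(c,260,200),"top z",w(c,240,220))
# plinth corners from picture guess
for p in[(157,226),(363,213),(156,134.5)]:print(p,plane(*p,.06).round(4))
E
```

```text
strip ((0.5072734355926514, -0.04754012078046799), (0.09267358481884003, 0.2228832244873047), 2.910060167312622) [[0.45500001311302185, 0.061000000685453415], [0.46700000762939453, -0.16099999845027924], [0.5590000152587891, -0.15600000321865082], [0.5479999780654907, 0.06599999964237213]]
button [ 0.5075344  -0.09064434  0.0565    ] [ 0.50738003 -0.08958354  0.05803769] flap [0.49192429 0.25090774 0.06      ] [0.49160782 0.25173494 0.06350213]
strip z [0.50337124 0.01134407 0.05533545] top z [0.44294213 0.07304599 0.06189245]
(157, 226) [0.4294 0.3247 0.06  ]
(363, 213) [ 0.4575 -0.3002  0.06  ]
(156, 134.5) [0.7146 0.3323 0.06  ]
```

View pics/crop.png

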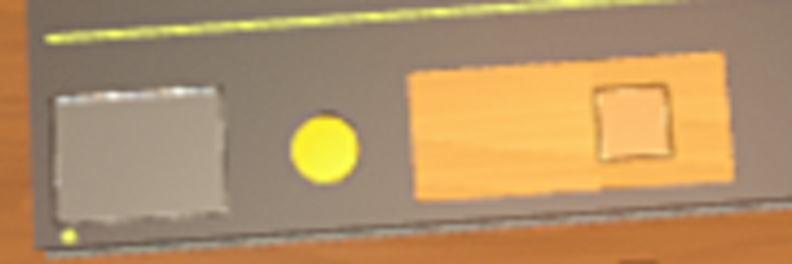

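The square shows clearly at crop pixel (634, 122), on the strip's centre line, with the tin and flap at their expected places. It sits at about (0.509, -0.093), and the plinth yaw is about 0.05 rad. Both agree with the given sizes.

Emit:
step_arm(plan=[{"rz":0.06,"claw":1},{"rz":0.057,"claw":1},{"dx":0.2,"dy":-0.21,"claw":1},{"dx":0.3,"dy":-0.32,"claw":1},{"dx":0.32,"dy":-0.34,"claw":1},{"dx":0.32,"dy":-0.34,"claw":1},{"dx":0.32,"dy":-0.34,"claw":1},{"dx":0.32,"dy":-0.34,"claw":1},{"dx":0.32,"dy":-0.34,"claw":1},{"dx":0.32,"dy":-0.34,"claw":1}], grip_force=5)

```text
$.plan[0]: bad value
```

Emit:
step_arm(plan=[{"dx":0,"dy":0,"dz":0,"rx":0,"ry":0,"rz":0.06,"claw":1},{"dx":0,"dy":0,"dz":0,"rx":0,"ry":0,"rz":0.057,"claw":1},{"dx":0.2,"dy":-0.21,"dz":0,"rx":0,"ry":0,"rz":0,"claw":1},{"dx":0.3,"dy":-0.32,"dz":0,"rx":0,"ry":0,"rz":0,"claw":1},{"dx":0.32,"dy":-0.34,"dz":0,"rx":0,"ry":0,"rz":0,"claw":1},{"dx":0.32,"dy":-0.34,"dz":0,"rx":0,"ry":0,"rz":0,"claw":1},{"dx":0.32,"dy":-0.34,"dz":0,"rx":0,"ry":0,"rz":0,"claw":1},{"dx":0.32,"dy":-0.34,"dz":0,"rx":0,"ry":0,"rz":0,"claw":1},{"dx":0.32,"dy":-0.34,"dz":0,"rx":0,"ry":0,"rz":0,"claw":1},{"dx":0.32,"dy":-0.34,"dz":0,"rx":0,"ry":0,"rz":0,"claw":1}], grip_force=5)

```text
time_s: 1.95
ee_pos: [0.3572, -0.2647, 0.2227]
eef_rot: [3.141, -0.001, 0.05]
force: [0.4, -1.2, 0.0]
grip_width: 0.0175
grip_force: 0.0
```

Emit:
step_arm(plan=[{"dx":0.32,"dy":-0.33,"dz":0,"rx":0,"ry":0,"rz":0,"claw":1},{"dx":0.32,"dy":-0.33,"dz":0,"rx":0,"ry":0,"rz":0,"claw":1},{"dx":0.32,"dy":-0.33,"dz":0,"rx":0,"ry":0,"rz":0,"claw":1},{"dx":0.32,"dy":-0.33,"dz":0,"rx":0,"ry":0,"rz":0,"claw":1},{"dx":0.32,"dy":-0.32,"dz":0.1,"rx":0,"ry":0,"rz":0,"claw":1},{"dx":0,"dy":0,"dz":0.3,"rx":0,"ry":0,"rz":0,"claw":1},{"dx":0,"dy":0,"dz":0.3,"rx":0,"ry":0,"rz":0,"claw":1},{"dx":0,"dy":0,"dz":0.3,"rx":0,"ry":0,"rz":0,"claw":1},{"dx":0,"dy":0,"dz":0.2,"rx":0,"ry":0,"rz":0,"claw":1},{"dx":0,"dy":0,"dz":0,"rx":0,"ry":0,"rz":0,"claw":1}])

```text
time_s: 2.95
ee_pos: [0.5066, -0.0941, 0.1001]
eef_rot: [-3.14, 0.004, 0.05]
force: [-0.1, -0.1, 0.7]
grip_width: 0.0005
grip_force: 0.0
```

```bash
python3 - <<'E'
from h import *
o=telemetry.get_obs();print(o["ee_pos"],o["eef_rot"],o["force"],o["grip_width"])
c=viewer.camera("wrist");save(c,"w1.png",s=1.5)
# predict pixels of target points in the wrist view
from scipy.spatial.transform import Rotation as Rt
T=np.eye(4);T[:3,:3]=Rt.from_euler("xyz",o["eef_rot"]).as_matrix();T[:3,3]=o["ee_pos"]
M=np.linalg.inv(T@c["tool_from_camera"])
for n,p in dict(btn=(.509,-.093,.0565),flap=(.4917,.252,.06),strip=(.507,-.0475,.0585),tip=(*o["ee_pos"][:2],o["ee_pos"][2]-.017)).items():
    q=M[:3,:3]@p+M[:3,3];th=np.arctan2(np.hypot(*q[:2]),q[2]);k=c["fx"]*th/np.hypot(*q[:2])
    print(n,np.round([1.5*(c["cx"]+k*q[0]),1.5*(c["cy"]+k*q[1])]))
E
```

```text
[ 0.50662841 -0.09410352  0.10012342] [-3.1402255   0.00426474  0.05007771] [-0.10098038 -0.08451483  0.70601023] 0.0005442701787798427
btn [375. 312.]
flap [-71. 300.]
strip [284. 312.]
tip [377. 339.]
```

View pics/w1.png

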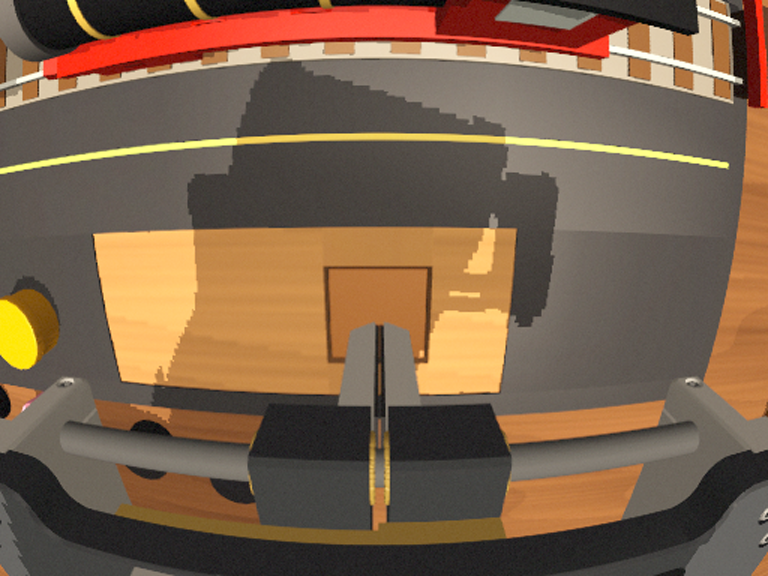

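The button centre is at (379, 313) against the predicted (375, 312), so the tips are above it. Now I'll press, adding 2 mm forward.

Emit:
step_arm(plan=[{"dx":0.02,"dy":0,"dz":0.14,"rx":0,"ry":0,"rz":0,"claw":1},{"dx":0,"dy":0,"dz":0.1,"rx":0,"ry":0,"rz":0,"claw":1},{"dx":0,"dy":0,"dz":0.03,"rx":0,"ry":0,"rz":0,"claw":1},{"dx":0,"dy":0,"dz":0.02,"rx":0,"ry":0,"rz":0,"claw":1},{"dx":0,"dy":0,"dz":0,"rx":0,"ry":0,"rz":0,"claw":1}])

```text
time_s: 3.5
ee_pos: [0.5099, -0.0944, 0.0736]
eef_rot: [3.142, -0.0, 0.05]
force: [-0.4, 0.7, 1.6]
grip_width: 0.0003
grip_force: 0.3
```

Emit:
step_arm(plan=[{"dx":0,"dy":0,"dz":0.02,"rx":0,"ry":0,"rz":0,"claw":1},{"dx":0,"dy":0,"dz":0.02,"rx":0,"ry":0,"rz":0,"claw":1},{"dx":0,"dy":0,"dz":0,"rx":0,"ry":0,"rz":0,"claw":1}])

```text
time_s: 3.8
ee_pos: [0.5101, -0.0944, 0.0696]
eef_rot: [3.141, -0.001, 0.05]
force: [-1.4, -0.1, 4.3]
grip_width: 0.0001
grip_force: 2.3
```

It gives, and the force is rising on the spring. I'll press further until it stops.

Emit:
step_arm(plan=[{"dx":0,"dy":0,"dz":0.015,"rx":0,"ry":0,"rz":0,"claw":1},{"dx":0,"dy":0,"dz":0.01,"rx":0,"ry":0,"rz":0,"claw":1},{"dx":0,"dy":0,"dz":0,"rx":0,"ry":0,"rz":0,"claw":1},{"dx":0,"dy":0,"dz":0,"rx":0,"ry":0,"rz":0,"claw":1}])

```text
time_s: 4.2
ee_pos: [0.5101, -0.0944, 0.0677]
eef_rot: [3.141, -0.001, 0.05]
force: [-4.0, 0.9, 10.8]
grip_width: 0.001
grip_force: 5.3
```

The button is bottomed: 10.8 N is well above the 6 N spring. I'll lift off, then look at the flap.

Emit:
step_arm(plan=[{"dx":0,"dy":0,"dz":-0.15,"rx":0,"ry":0,"rz":0,"claw":1},{"dx":0,"dy":0,"dz":-0.3,"rx":0,"ry":0,"rz":0,"claw":1},{"dx":0,"dy":0,"dz":-0.4,"rx":0,"ry":0,"rz":0,"claw":1},{"dx":0,"dy":0,"dz":-0.4,"rx":0,"ry":0,"rz":0,"claw":1},{"dx":0,"dy":0,"dz":0,"rx":0,"ry":0,"rz":0,"claw":1},{"dx":0,"dy":0,"dz":0,"rx":0,"ry":0,"rz":0,"claw":1},{"dx":0,"dy":0,"dz":0,"rx":0,"ry":0,"rz":0,"claw":1},{"dx":0,"dy":0,"dz":0,"rx":0,"ry":0,"rz":0,"claw":1},{"dx":0,"dy":0,"dz":0,"rx":0,"ry":0,"rz":0,"claw":1},{"dx":0,"dy":0,"dz":0,"rx":0,"ry":0,"rz":0,"claw":1}])

```text
time_s: 5.2
ee_pos: [0.5097, -0.0943, 0.1914]
eef_rot: [-3.141, 0.001, 0.05]
force: [-0.4, 0.3, 0.7]
grip_width: 0.0007
grip_force: 0.0
```

```bash
python3 - <<'E'
from h import *
c=viewer.camera("top");save(c,"t2.png",(140,110,380,270),3.3)
for t in("switch","flap"):
  for r in viewer.recognise(t,c)[:1]:
    a=r["rect"];print(t,r,w(c,(a[0]+a[2])/2,(a[1]+a[3])/2))
hsv=cv2.cvtColor(c["img"],cv2.COLOR_RGB2HSV)
g=(hsv[...,0]>40)&(hsv[...,0]<85)&(hsv[...,1]>90);g[:180]=0;g[235:]=0;g[:,:150]=0;g[:,215:]=0
v,u=np.nonzero(g);P=np.array([w(c,a,b) for a,b in zip(u,v)])
print(len(u),u.min(),u.max(),v.min(),v.max(),P.min(0),P.max(0),P.mean(0))
E
```

```text
switch {'rect': [175.2, 199.1, 194.2, 211.6], 'score': 0.59} [0.49267272 0.24503647 0.03945228]
flap {'rect': [156.6, 176.9, 200.6, 193.9], 'score': 0.57} [0.54553922 0.25074252 0.10625933]
167 173 192 201 211 [0.37712005 0.01952919 0.02535582] [0.50794616 0.28437508 1.22813584] [0.49135064 0.25052694 0.04830144]
```

View pics/t2.png

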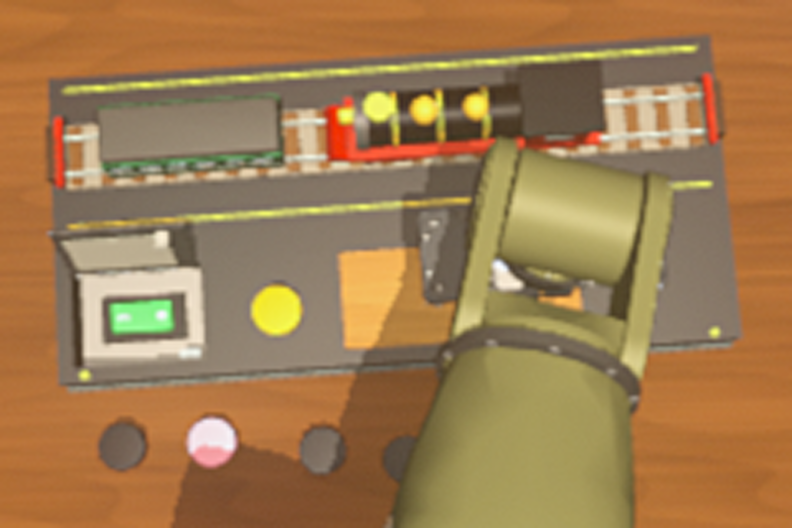

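The flap is open at crop (60–190, 230–270). The green rocker is at (140, 316), which is about (0.491, 0.251), as expected. The press point is about (0.490, 0.272).

Emit:
step_arm(plan=[{"dx":-0.03,"dy":-0.3,"dz":0,"rx":0,"ry":0,"rz":0,"claw":1},{"dx":0,"dy":-0.42,"dz":0,"rx":0,"ry":0,"rz":0,"claw":1},{"dx":0,"dy":-0.42,"dz":0,"rx":0,"ry":0,"rz":0,"claw":1},{"dx":0,"dy":-0.42,"dz":0,"rx":0,"ry":0,"rz":0,"claw":1},{"dx":0,"dy":-0.42,"dz":0,"rx":0,"ry":0,"rz":0,"claw":1},{"dx":0,"dy":-0.42,"dz":0,"rx":0,"ry":0,"rz":0,"claw":1},{"dx":0,"dy":-0.42,"dz":0,"rx":0,"ry":0,"rz":0,"claw":1},{"dx":0,"dy":-0.42,"dz":0,"rx":0,"ry":0,"rz":0,"claw":1},{"dx":0,"dy":-0.42,"dz":0,"rx":0,"ry":0,"rz":0,"claw":1},{"dx":0,"dy":0,"dz":0,"rx":0,"ry":0,"rz":0,"claw":1}])

```text
time_s: 6.35
ee_pos: [0.4877, 0.2748, 0.1916]
eef_rot: [-3.141, 0.0, 0.054]
force: [0.7, -0.1, -0.5]
grip_width: 0.0006
grip_force: 0.0
```

```bash
python3 - <<'E'
from h import *
from scipy.spatial.transform import Rotation as Rt
o=telemetry.get_obs();print(o["ee_pos"],o["eef_rot"])
c=viewer.camera("wrist");save(c,"w2.png",s=1.5)
T=np.eye(4);T[:3,:3]=Rt.from_euler("xyz",o["eef_rot"]).as_matrix();T[:3,3]=o["ee_pos"]
M=np.linalg.inv(T@c["tool_from_camera"])
for n,p in dict(press=(.490,.272,.047),pivot=(.491,.252,.043)).items():
    q=M[:3,:3]@p+M[:3,3];th=np.arctan2(np.hypot(*q[:2]),q[2]);k=c["fx"]*th/np.hypot(*q[:2])
    print(n,np.round([1.5*(c["cx"]+k*q[0]),1.5*(c["cy"]+k*q[1])]))
E
```

```text
[0.48771275 0.27482404 0.19162693] [-3.14108712e+00  2.18509306e-04  5.39842373e-02]
press [382. 261.]
pivot [410. 260.]
```

View pics/w2.png

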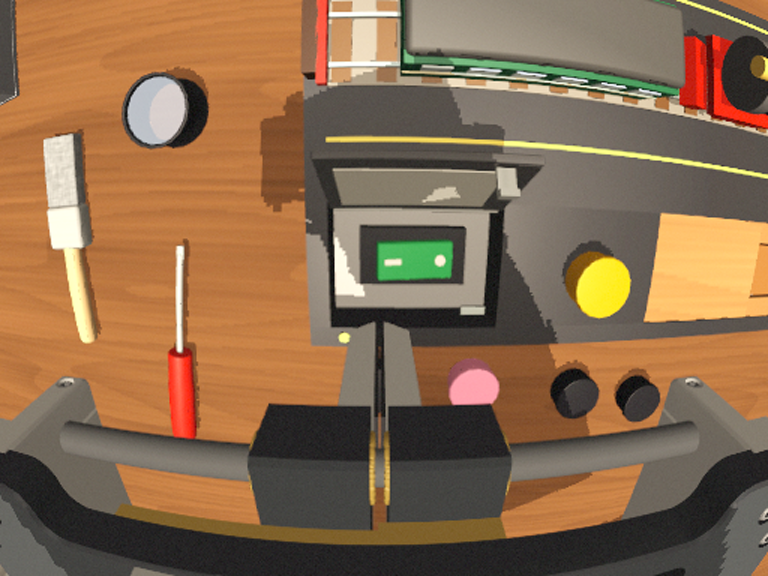

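The rocker spans x 377–452 at row 260, so its centre is about 3 mm further along -y than predicted. I'll shift the press point to match and descend.

Emit:
step_arm(plan=[{"dx":0.01,"dy":0.045,"dz":0.2,"rx":0,"ry":0,"rz":0,"claw":1},{"dx":0,"dy":0,"dz":0.35,"rx":0,"ry":0,"rz":0,"claw":1},{"dx":0,"dy":0,"dz":0.35,"rx":0,"ry":0,"rz":0,"claw":1},{"dx":0,"dy":0,"dz":0.2,"rx":0,"ry":0,"rz":0,"claw":1},{"dx":0,"dy":0,"dz":0.1,"rx":0,"ry":0,"rz":0,"claw":1},{"dx":0,"dy":0,"dz":0.03,"rx":0,"ry":0,"rz":0,"claw":1},{"dx":0,"dy":0,"dz":0,"rx":0,"ry":0,"rz":0,"claw":1}])

```text
time_s: 7.1
ee_pos: [0.4902, 0.2663, 0.0696]
eef_rot: [-3.141, -0.001, 0.05]
force: [-0.9, 0.1, -1.1]
grip_width: 0.0006
grip_force: 0.0
```

Emit:
step_arm(plan=[{"dx":0,"dy":-0.04,"dz":0,"rx":0,"ry":0,"rz":0,"claw":1},{"dx":0,"dy":0,"dz":0.03,"rx":0,"ry":0,"rz":0,"claw":1},{"dx":0,"dy":0,"dz":0.03,"rx":0,"ry":0,"rz":0,"claw":1},{"dx":0,"dy":0,"dz":0.03,"rx":0,"ry":0,"rz":0,"claw":1},{"dx":0,"dy":0,"dz":0,"rx":0,"ry":0,"rz":0,"claw":1}])

```text
time_s: 7.6
ee_pos: [0.4895, 0.2706, 0.0597]
eef_rot: [3.142, 0.0, 0.05]
force: [-0.3, 0.1, 1.2]
grip_width: 0.0006
grip_force: 0.1
```

Emit:
step_arm(plan=[{"dx":0,"dy":0,"dz":0.02,"rx":0,"ry":0,"rz":0,"claw":1},{"dx":0,"dy":0,"dz":0.015,"rx":0,"ry":0,"rz":0,"claw":1},{"dx":0,"dy":0,"dz":0,"rx":0,"ry":0,"rz":0,"claw":1}])

```text
time_s: 7.9
ee_pos: [0.4898, 0.2709, 0.0573]
eef_rot: [-3.141, -0.001, 0.05]
force: [-3.3, 1.8, 10.9]
grip_width: 0.0005
grip_force: 5.4
```

Emit:
step_arm(plan=[{"dx":0,"dy":0,"dz":0.01,"rx":0,"ry":0,"rz":0,"claw":1},{"dx":0,"dy":0,"dz":0,"rx":0,"ry":0,"rz":0,"claw":1},{"dx":0,"dy":0,"dz":-0.1,"rx":0,"ry":0,"rz":0,"claw":1},{"dx":0,"dy":0,"dz":-0.3,"rx":0,"ry":0,"rz":0,"claw":1},{"dx":0,"dy":0,"dz":-0.4,"rx":0,"ry":0,"rz":0,"claw":1},{"dx":0,"dy":0,"dz":-0.4,"rx":0,"ry":0,"rz":0,"claw":1},{"dx":0,"dy":0,"dz":-0.2,"rx":0,"ry":0,"rz":0,"claw":1},{"dx":0,"dy":0,"dz":0,"rx":0,"ry":0,"rz":0,"claw":1},{"dx":0,"dy":0,"dz":0,"rx":0,"ry":0,"rz":0,"claw":1}])

```text
time_s: 8.8
ee_pos: [0.4894, 0.2704, 0.1948]
eef_rot: [3.141, 0.001, 0.05]
force: [-0.8, -0.2, -0.4]
grip_width: 0.0004
grip_force: 0.0
```

```bash
python3 - <<'E'
from h import *
from scipy.spatial.transform import Rotation as Rt
o=telemetry.get_obs();print(o["ee_pos"])
c=viewer.camera("wrist");save(c,"w3.png",s=1.5)
T=np.eye(4);T[:3,:3]=Rt.from_euler("xyz",o["eef_rot"]).as_matrix();T[:3,3]=o["ee_pos"]
T=T@c["tool_from_camera"]
h=cv2.cvtColor(c["img"],cv2.COLOR_RGB2HSV)
g=(h[...,0]>40)&(h[...,0]<85)&(h[...,1]>90);g[:140]=0;g[215:]=0;g[:,:220]=0;g[:,320:]=0
v,u=np.nonzero(g);d=np.c_[u-c["cx"],v-c["cy"]];r=np.hypot(*d.T)
th=r/c["fx"];z=c["z_map"][v,u];q=np.c_[d/r[:,None]*(np.tan(th)*z)[:,None],z]
P=q@T[:3,:3].T+T[:3,3]
A=np.c_[P[:,1]-.249,np.ones(len(P))];k=np.abs(P[:,2]-np.median(P[:,2]))<.012
print(len(P),P.min(0),P.max(0),"slope,z0",np.linalg.lstsq(A[k],P[k,2],rcond=None)[0])
E
```

```text
[0.48939664 0.27035007 0.19482243]
1237 [0.47195271 0.21917745 0.02846609] [0.57262161 0.27836632 0.35770552] slope,z0 [-0.17805132  0.04408473]
```

View pics/w3.png

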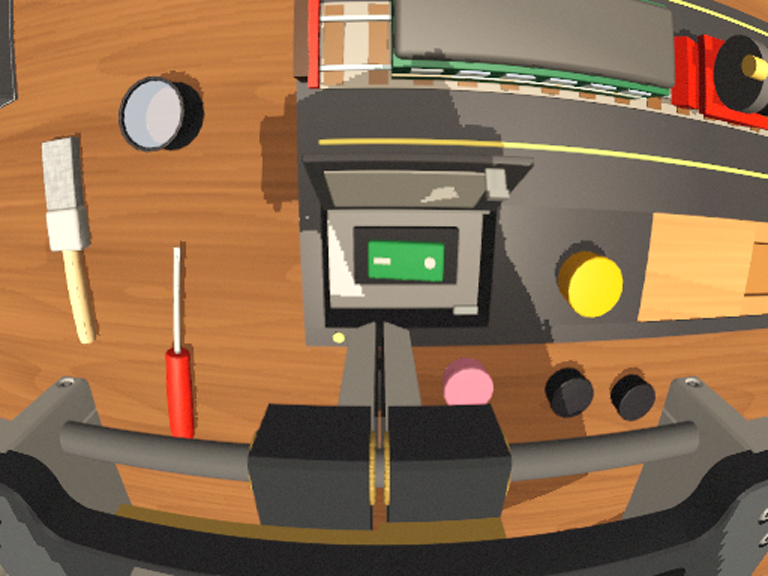

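The rocker at (405, 261) now slopes down at its +y end by 0.178, which matches fully over (±0.18). The flap is open and the bystanders haven't moved.

```bash
python3 -c "
from h import *
print(hand_in())"
```

```text
the job is handed in; nothing more can be done
None
```

I pressed the catch button fully in, the flap sprang open by itself, and I pressed the green rocker fully over (its slope measured −0.178 afterwards). The job was handed in at about 9 s with the arm clear and no bystander seen to move; the hand-in gave no verdict.

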